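Hold the banding wheel's collar on the spindle flat

TASK

The head is off the banding wheel and its shaft collar must go back on: slide the collar with the set screw (not the plain ring) down over the spindle and turn it until you feel the screw drop onto the flat. Then turn the spindle by the collar until the screw stands straight over the tongue of the foot, and keep holding the collar there, level with the middle of the flat and not let down onto the housing, so that a colleague can tighten the screw; finish while still gripping it. Leave everything else on the bench where it is.

Things in the scene. Friction and masses are not known exactly. Their poses are not given: they have to be found in the camera images.
- collar_mid (a point): Centre, half-way up, of the shaft collar: a steel ring 44 mm in outside diameter, 36 mm tall, bore 29.2 mm, about 0.25 kg, standing upright on the bench, with a dark set screw through one side. z is the ring's axis (up), x points to the screw. Grip it across the sides without the screw.
- collar_screw (a point): Outer end of the collar's set screw, 30 mm from the ring's axis, half-way up the ring. The head, 11 mm thick, stands 8 mm out of the ring; inside, the tip (9 mm wide, 8 mm tall, flat-ended) stands into the bore to 10.3 mm from the axis. Axes as the collar's.
- wheel: Banding wheel without its head, fixed to the bench: a dark round iron foot 160 mm across, 18 mm high, with one tongue (24 mm wide, 14 mm high, bolt near its end) reaching 135 mm from the centre; in the middle a grey bearing housing, 56 mm across, top 60 mm above the bench, from which the steel spindle rises. Origin: underside of the foot, on the spindle's axis; z up, x along the tongue.
- spindle_step (a point): On the spindle's axis at its step, 135 mm above the bench, foot's axes. Below it the spindle is 26 mm thick (edge chamfered 1 mm) with one flat 8.3 mm from the axis, all the way down to the housing; above it a 15 mm round pilot goes up to 165 mm. The collar passes the pilot at any angle, then sleeves onto the 26 mm part until the screw tip stands on the step (ring centre 139 mm up).
- flat_mid (a point): On the spindle's axis, level with the middle of the flat, 105 mm above the bench: where the ring's centre belongs at the end. Foot's axes, so it does not tell which way the flat faces: at the start 55 to 115 degrees anticlockwise (seen from above) from the tongue, to be felt or seen. Let go, the ring falls onto the housing (ring centre at 78 mm).
- spindle_top (a point): Top end of the spindle, 165 mm above the bench, foot's axes. The spindle turns endlessly against about 0.1 N m of friction: it stays put while the collar is turned on the step with a light push (5 N). With the screw within about 20 degrees of the flat's direction the collar goes down past the step; the spindle then turns with it, with up to 35 degrees of play.
- spacer: Bystander: a plain steel ring 44 mm across and 36 mm tall without any screw, same size as the collar, standing on the bench; not needed. Origin: centre of its underside
- rib: Bystander: a flat wooden potter's rib, 90 x 40 x 6 mm, lying on the bench. Origin: centre of its underside
- hexkey: Bystander: a dark steel L-shaped hex key, 80 mm long arm and 26 mm short arm, 8 mm thick, lying on the bench. Origin: middle of the long arm, at bench level
- head: Bystander: the wheel's own head, a flat aluminium disc 200 mm across and 20 mm high lying on the bench. Origin: centre of its underside
- bowl: Bystander: a white ceramic bowl, 140 mm across, 60 mm tall. Origin: centre of its underside
- pot: Bystander: a small terracotta pot, 80 mm across, 75 mm tall. Origin: centre of its underside
- tooljar: Bystander: a terracotta jar 72 mm across and 100 mm tall with sticks and tools standing up in it to 160 mm. Origin: centre of its underside
- mould: Bystander: a two-part white plaster mould, 85 x 85 x 66 mm. Origin: centre of its underside
Mind the look-alikes: they are no part of the job. What is shaped like the part that bears collar_mid but blue is not meant.

How it is judged:
On the way, in this order (a step that is already met when the one before it is completed fails the run):
1. the collar with the screw is lifted off the bench (height (world z) of collar_mid above 0.1 m).
2. the collar is on the spindle with its screw down past the step, on the flat (x of collar_mid in the frame of wheel between -0.004 and 0.004 m and y of collar_mid in the frame of wheel between -0.004 and 0.004 m and angle between collar_mid's own z axis and vertical below 0.1 rad and z of collar_mid in the frame of wheel below 0.122 m), for 0.2 s.
At the end, for the whole second after the job is handed in: The collar is on the spindle with its screw on the flat, upright within 6 degrees, its centre within 10 mm of the height of the middle of the flat (95 to 115 mm above the bench), the screw over the tongue within 14 degrees, at rest and still gripped by the fingers (over 2 N) (x of collar_mid in the frame of wheel between -0.004 and 0.004 m and y of collar_mid in the frame of wheel between -0.004 and 0.004 m and angle between collar_mid's own z axis and vertical below 0.1 rad and z of collar_mid in the frame of wheel between 0.095 and 0.115 m and x of collar_screw in the frame of wheel above 0.02 m and y of collar_screw in the frame of wheel between -0.0075 and 0.0075 m and linear speed of collar below 0.02 m/s and contact force between the fingers and collar above 2 N); the arm keeps its last pose, push and grip.
It fails at once if a bystander is moved by more than 30 mm (distance of any of spacer, rib, hexkey, head, bowl, pot, tooljar, mould from where it was at the start of the episode above 0.03 m).
It also fails if it takes over 64 s, if anything falls off the work surface, if the arm or the gripper's body presses on something with over 40 N, if the wrist force passes 120 N, or if a joint passes its speed limit or range.

ROBOT

A 7-joint arm with a two-finger parallel gripper is mounted at the origin on the work surface. World frame = base frame: x ahead of the robot, y to its left, z up, the work surface at z = 0. Lengths are in m, angles in rad, forces in N, time in s.
With the tool pointing down it reaches from about 0.425 to 0.8 m from the base axis. Payload 8.3 kg.
Tool frame: the origin (TCP) lies midway between the tips of the shut fingers; the grasp point (between the pads) lies 19 mm behind it (pinch_z is the distance from the TCP to the grasp point, in m); z points along the fingers, y is the line along which they close (so a half turn about z gives the same grasp; the last joint's range is limited). The gripper opens to 85 mm and grips with 20 to 120 N. Pads are 22 mm wide; open, the fingers measure 114 mm over their backs; the gripper's body (76 mm by 85 mm) begins 54 mm behind the grasp point. The pads swing forward as they close: fully open they stand 13 mm farther back than shut.
Start: joints at [-1.329, 0.383, 0.016, 1.37, -0.006, 1.388, -0.046], TCP at [0.188, 0.596, 0.231] pointing down, gripper open.
Joint ranges: [-2.95, 2.95], [-0.25, 2.06], [-1.52, 1.56], [0.18, 2.33], [-1.44, 4.58], [0.02, 2.06], [-3.01, 3.01]. Speed limits (rad/s): [2.39, 2.39, 3.01, 3.01, 3.14, 3.14, 3.14].

INTERFACE

Orientations are given as a rotation vector (axis times angle).
In Python, from cell import * gives the robot as it stands. The module is installed in compiled form; this text tells all that it offers.
- The arm moves only by the tool apply_moves, never from a script. Its argument "targets" is a list of rows, each an object with "grip": the opening, from 0 (shut) to 1 (fully open); "xyz": the shift along the tool's x, y, z in mm, a list of three; "dr": the turn, a rotation vector about the tool's x, y, z in degrees, a list of three. A call has exactly 10 rows; each row is the pose to reach, as a shift and turn from the pose commanded when the call began, along the tool's axes at that moment; what a row does not reach only later rows make up. A row lasts 1/12 s, in which the tool goes at most 41.7 mm and 7.16 degrees, less where a joint would pass 70% of its speed; a pose out of reach is approached as far as the arm can. A call with a gripper value outside its range is refused whole. The fingers move at their own pace and stop on an object; "newtons" is the grip in N (left out, the last holds). Time passes only in rows, so rows that repeat a pose let the fingers close, or fill a call up. It gives the time, the measured TCP pose, the force, the opening and the grip force at its end, in the units of the state.
- observe(): the state, without advancing time (a new reading comes with each control period).
- grab_frame(name): name is "scene" or "top" or "wrist"; returns (picture, depth): 420x560x3 uint8, red, green, blue; 420x560 float32, m along the optical axis (not along the pixel's ray), 0 where there is no reading.
- calibration(name): a dict with "intrinsics" (3x3 intrinsics, pixels), "R" (3x3) and "t" (3): a world point X has camera coordinates R X + t. Camera axes: x right, y down, z forward; pixel columns grow to the right and rows downward; lengths in m; the calibration is good to about 2 mm. A picture is of the moment at which its call begins: read the wrist's pose just before it. calibration takes no time and is no camera call; for the wrist camera it gives the pose at the moment of the call.
- finish_job(): hands the job in; it is judged then, once.
The state is a dict: "time_s": time; "joints": joint angles; "qvel": joint speeds; "joint_torque": joint torques, N m; "tool_pos": TCP position; "eef_rot": TCP orientation; "ft_force": force on the tool from outside, world axes, zero at the start; "ft_torque": the same for the moment, N m; "gripper_width": opening from 0.0 (shut) to 1.0 (fully open); "grasp_force": force on a finger pad.
Only numpy, scipy, OpenCV 4.12 (cv2) and the standard library are available. Lean on these libraries where they do the work, as an engineer would, in place of code of your own. Each camera call takes 0.05 s, during which the arm holds its last target. There are 200 camera calls.

## Working session

There is one attempt and no reset: what is moved stays moved. The work goes in short steps, Python scripts to look and compute and a tool call to move; the robot and the scene stay as the last step left them, time stands still between calls to the robot, and variables do not carry over. Pictures are saved under pics/ and viewed, at most 10 in all, crops included, and the job is handed in when it is done.

Besides the shell and the picture viewer there is one more tool, called after "Emit:" as name(argument=value, ...) on one line, values as JSON. apply_moves: Moves the arm, as the interface text tells. Its arguments: {"type":"object","properties":{"targets":{"type":"array"},"newtons":{"type":"number"}},"required":["targets"]}

```bash
mkdir -p pics; cat > h.py <<'E'
from cell import *
import numpy as np, cv2
from scipy.spatial.transform import Rotation as Ro
def cloud(n):
    c=calibration(n); im,d=grab_frame(n)
    K,R,t=[np.array(c[k]) for k in("intrinsics","R","t")]
    v,u=np.mgrid[:420,:560]
    p=np.stack([(u-K[0,2])/K[0,0]*d,(v-K[1,2])/K[1,1]*d,d],-1)
    P=(p-t)@R
    P[d==0]=np.nan
    return im,d,P,K,R,t
E
python3 - <<'E'
from h import *
s=observe();print(s)
for n in("scene","top"):
    im,d,P,K,R,t=cloud(n); np.savez(n,im=im,P=P,K=K,R=R,t=t); print(n,-R.T@t,K[0,0])
    cv2.imwrite(f"pics/{n}.png",im[...,::-1])
E
```

```text
{'time_s': 0.0, 'joints': array([-1.32891051,  0.38425512,  0.01640667,  1.3711697 , -0.00632219,
        1.3882054 , -0.04647893]), 'qvel': array([ 8.61971058e-05, -9.63490257e-04, -3.70227308e-04, -1.18612014e-03,
       -6.66862539e-04, -1.40220228e-03,  9.86259683e-04]), 'joint_torque': array([-8.63114474e-04, -6.27598715e+01,  8.43797643e-01, -3.71814930e+01,
        1.64954981e-02,  1.41817942e-02,  1.22266306e-05]), 'tool_pos': array([0.18737916, 0.59571369, 0.23026151]), 'eef_rot': array([-4.76785475e-01, -3.10492297e+00,  3.09309414e-03]), 'ft_force': array([-0.68870222,  0.06674606, -0.38111534]), 'ft_torque': array([-0.03864766,  0.00365977, -0.02654691]), 'grasp_force': 0.0, 'gripper_width': 1.0003988373988382}
scene [ 1.53718337 -0.08516722  1.08752282] 542.4674196808962
top [ 0.4923692  -0.02989697  1.31673355] 443.7450797139794
```

View pics/scene.png

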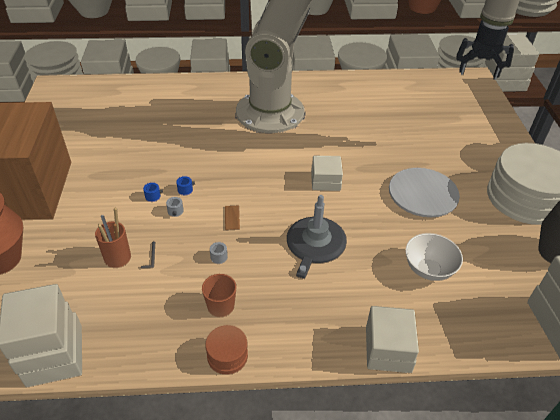

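View pics/top.png

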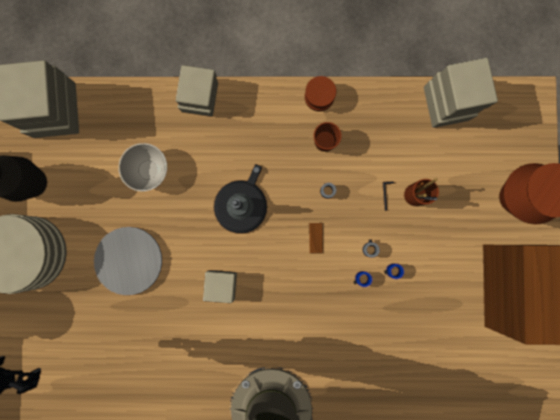

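The scene view shows the wheel at (317,238), with grey rings at (219,252) and (175,206) and blue decoys at (152,191) and (185,185). In the top view the wheel is at (240,206) and the grey rings at (329,190) and (371,249). I'll zoom in on these.

```bash
python3 - <<'E'
from h import *
S=np.load("scene.npz");T=np.load("top.npz")
def crop(im,u,v,r,s=260): return cv2.resize(im[v-r:v+r,u-r:u+r],(s,s),interpolation=cv2.INTER_CUBIC)
m=np.vstack([np.hstack([crop(S["im"],175,206,18),crop(S["im"],219,252,18),crop(S["im"],317,230,48)]),
 np.hstack([crop(T["im"],371,249,18),crop(T["im"],329,190,18),crop(T["im"],240,200,46)])])
cv2.imwrite("pics/m.png",m[...,::-1])
P=T["P"]
for n,u,v,r in(("A",371,249,14),("B",329,190,14),("wheel",240,200,46)):
    q=P[v-r:v+r,u-r:u+r].reshape(-1,3)
    for lo,hi in((.03,.042),(.008,.024),(.055,.065),(.13,.14),(.155,.175)):
        k=q[(q[:,2]>lo)&(q[:,2]<hi)]
        if len(k)>3: print(n,lo,len(k),k.mean(0).round(4),((k.min(0)+k.max(0))/2).round(4),np.ptp(k,axis=0).round(3))
E
```

```text
A 0.03 110 [ 0.4631 -0.2847  0.0357] [ 0.4634 -0.2842  0.0364] [0.043 0.042 0.01 ]
A 0.008 37 [ 0.4692 -0.283   0.0169] [ 0.4673 -0.2825  0.0158] [0.047 0.038 0.016]
B 0.03 108 [ 0.6354 -0.1623  0.0352] [ 0.6349 -0.1622  0.0361] [0.041 0.041 0.012]
B 0.008 24 [ 0.6326 -0.1589  0.0148] [ 0.6316 -0.1585  0.0158] [0.036 0.036 0.015]
wheel 0.03 35 [0.5829 0.0805 0.0332] [0.5882 0.0943 0.0352] [0.059 0.061 0.01 ]
wheel 0.008 1929 [0.5952 0.0914 0.017 ] [0.6099 0.1001 0.016 ] [0.253 0.253 0.016]
wheel 0.055 196 [0.587  0.0941 0.0601] [0.589  0.0959 0.06  ] [0.052 0.052 0.01 ]
wheel 0.13 39 [0.5866 0.0926 0.1348] [0.5885 0.0949 0.1354] [0.022 0.024 0.008]
wheel 0.155 25 [0.588  0.0953 0.1633] [0.5879 0.0949 0.1623] [0.013 0.013 0.014]
```

View pics/m.png

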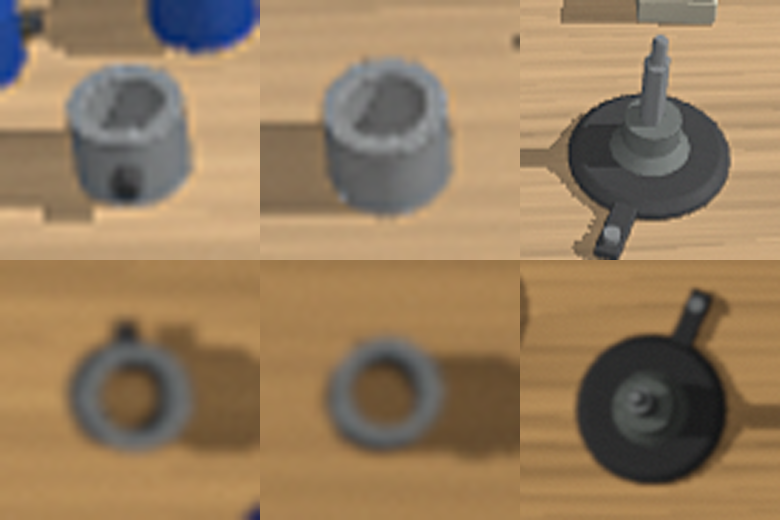

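```bash
cat >> h.py <<'E'
def plan(xyz,yaw,verbose=1):
    """tool shift mm & turn deg (tool axes, tool down, tool-x azimuth yaw deg) from the present pose"""
    s=observe(); R0=Ro.from_rotvec(s["eef_rot"]); 
    c,sn=np.cos(np.radians(yaw)),np.sin(np.radians(yaw))
    R1=Ro.from_matrix(np.array([[c,sn,0],[sn,-c,0],[0,0,-1]]))
    print("xyz",(R0.inv().apply(np.array(xyz)-s["tool_pos"])*1000).round(1),"dr",np.degrees((R0.inv()*R1).as_rotvec()).round(2))
def st():
    s=observe(); M=Ro.from_rotvec(s["eef_rot"]).as_matrix()
    print(round(s["time_s"],2),"tcp",s["tool_pos"].round(4),"yawx",np.degrees(np.arctan2(M[1,0],M[0,0])).round(2),"tilt",np.degrees(np.arccos(-M[2,2])).round(2),"j",s["joints"].round(2),"F",s["ft_force"].round(1),"T",s["ft_torque"].round(2),"g",s["gripper_width"].round(3),s["grasp_force"])
E
python3 - <<'E'
from h import *
st()
T=np.load("top.npz");P=T["P"];im=cv2.cvtColor(T["im"],cv2.COLOR_RGB2HSV)
# tongue: points z 0.006..0.03, 85..140 mm from the axis
for n in("top","scene"):
    D=np.load(n+".npz");P=D["P"].reshape(-1,3);g=D["im"].reshape(-1,3).max(1)
    for cx,cy in((.588,.095),):
        r=np.hypot(P[:,0]-cx,P[:,1]-cy)
        k=(r>.088)&(r<.135)&(P[:,2]>.010)&(P[:,2]<.02)&(g<110)
        q=P[k].mean(0);print(n,k.sum(),q,np.degrees(np.arctan2(q[1]-cy,q[0]-cx)))
    # collar screw: dark points beyond the ring
    r=np.hypot(P[:,0]-.4634,P[:,1]+.2842)
    k=(r>.0235)&(r<.034)&(P[:,2]>.010)&(P[:,2]<.028)
    q=P[k].mean(0);print(n,k.sum(),q,np.degrees(np.arctan2(q[1]+.2842,q[0]-.4634)))
    k=(r<.04)&(P[:,2]>.033)&(P[:,2]<.04);print((P[k].max(0)+P[k].min(0))/2)
    for lo,hi,R in((.14,.17,.03),(.07,.13,.03),(.055,.064,.05)):
        k=(P[:,2]>lo)&(P[:,2]<hi)&(np.hypot(P[:,0]-.588,P[:,1]-.095)<R)
        if k.sum(): print(n,lo,k.sum(),P[k].mean(0).round(4),((P[k].max(0)+P[k].min(0))/2).round(4))
E
```

```text
Traceback (most recent call last):
  File "h.py", line 20, in st
    print(round(s["time_s"],2),"tcp",s["tool_pos"].round(4),"yawx",np.degrees(np.arctan2(M[1,0],M[0,0])).round(2),"tilt",np.degrees(np.arccos(-M[2,2])).round(2),"j",s["joints"].round(2),"F",s["ft_force"].round(1),"T",s["ft_torque"].round(2),"g",s["gripper_width"].round(3),s["grasp_force"])
                                                                                                                                                                                                                                                     ^^^^^^^^^^^^^^^^^^^^^^^^
AttributeError: 'float' object has no attribute 'round'
```

```bash
sed -i 's/s\["gripper_width"\].round(3),s\["grasp_force"\]/round(s["gripper_width"],3),round(s["grasp_force"],1)/' h.py
cat > m1.py <<'E'
from h import *
st()
for n in("top","scene"):
    D=np.load(n+".npz");P=D["P"].reshape(-1,3);g=D["im"].reshape(-1,3).max(1)
    cx,cy=.588,.095
    r=np.hypot(P[:,0]-cx,P[:,1]-cy)
    k=(r>.088)&(r<.135)&(P[:,2]>.010)&(P[:,2]<.02)&(g<110)
    q=P[k].mean(0);print(n,k.sum(),q,"tongue",np.degrees(np.arctan2(q[1]-cy,q[0]-cx)))
    r=np.hypot(P[:,0]-.4634,P[:,1]+.2842)
    k=(r>.0235)&(r<.034)&(P[:,2]>.010)&(P[:,2]<.028)
    q=P[k].mean(0);print(n,k.sum(),q,"screw",np.degrees(np.arctan2(q[1]+.2842,q[0]-.4634)))
    k=(r<.04)&(P[:,2]>.033)&(P[:,2]<.04);print("ring",(P[k].max(0)+P[k].min(0))/2)
    for lo,hi,R in((.14,.17,.03),(.07,.13,.03),(.055,.064,.05)):
        k=(P[:,2]>lo)&(P[:,2]<hi)&(np.hypot(P[:,0]-.588,P[:,1]-.095)<R)
        if k.sum(): print(n,lo,k.sum(),P[k].mean(0).round(4),((P[k].max(0)+P[k].min(0))/2).round(4))
E
python3 m1.py
```

```text
0.1 tcp [0.1874 0.5958 0.2304] yawx 162.54 tilt 0.1 j [-1.33  0.38  0.02  1.37 -0.01  1.39 -0.05] F [0.1 0.7 0.2] T [ 0.03 -0.05 -0.02] g 0.998 0.0
top 101 [0.68849122 0.05071843 0.01425124] tongue -23.780743789749987
top 8 [ 0.48921259 -0.28377645  0.02168081] screw 0.9400669105132134
ring [ 0.4634413  -0.28488898  0.03639597]
top 0.14 30 [0.5879 0.0943 0.161 ] [0.5879 0.0932 0.1551]
top 0.07 25 [0.5826 0.0879 0.1004] [0.5855 0.091  0.1015]
top 0.055 189 [0.5869 0.0937 0.06  ] [0.5891 0.0959 0.0594]
scene 108 [0.68978956 0.05097858 0.01447493] tongue -23.387268454299345
scene 38 [ 0.48606869 -0.29343822  0.02005187] screw -22.17248489990818
ring [ 0.46778495 -0.28862677  0.03635466]
scene 0.14 56 [0.5933 0.0928 0.1563] [0.5922 0.0935 0.1545]
scene 0.07 151 [0.5974 0.091  0.0992] [0.5956 0.0923 0.0998]
scene 0.055 202 [0.5973 0.0923 0.0601] [0.5895 0.0929 0.0595]
```

Emit:
apply_moves(targets=[{"grip": 1, "xyz": [-40, -14, 0], "dr": [0, 0, 6]}, {"grip": 1, "xyz": [-78, -27, 0], "dr": [0, 0, 12]}, {"grip": 1, "xyz": [-116, -40, 0], "dr": [0, 0, 19]}, {"grip": 1, "xyz": [-154, -54, 0], "dr": [0, 0, 26]}, {"grip": 1, "xyz": [-192, -67, 0], "dr": [0, 0, 33]}, {"grip": 1, "xyz": [-230, -80, 0], "dr": [0, 0, 40]}, {"grip": 1, "xyz": [-268, -93, 0], "dr": [0, 0, 47]}, {"grip": 1, "xyz": [-306, -107, 0], "dr": [0, 0, 54]}, {"grip": 1, "xyz": [-340, -127, 0], "dr": [0, 0, 60]}, {"grip": 1, "xyz": [-370, -150, 0], "dr": [0, 0, 66]}])

```text
time_s: 0.93
tool_pos: [0.497, 0.3404, 0.2306]
eef_rot: [2.097, 2.338, -0.001]
ft_force: [-0.0, 0.6, 1.0]
gripper_width: 1.001
grasp_force: 0.0
```

```bash
python3 - <<'E'
from h import *
st(); plan([.6,.08,.25],40); plan([.463,-.284,.2],0)
E
```

```text
0.93 tcp [0.497  0.3404 0.2306] yawx 96.22 tilt 0.05 j [-0.93  0.34  0.37  1.45 -0.13  1.37 -0.45] F [-0.   0.6  1. ] T [ 0.01 -0.   -0.03] g 1.001 0.0
xyz [-270.    74.2  -19.2] dr [0.000e+00 5.000e-02 5.622e+01]
xyz [-617.  -101.4   31.2] dr [2.000e-02 5.000e-02 9.622e+01]
```

Emit:
apply_moves(targets=[{"grip": 1, "xyz": [-40, 10, 0], "dr": [0, 0, 6]}, {"grip": 1, "xyz": [-80, 20, 0], "dr": [0, 0, 13]}, {"grip": 1, "xyz": [-120, 30, -10], "dr": [0, 0, 20]}, {"grip": 1, "xyz": [-160, 35, -15], "dr": [0, 0, 27]}, {"grip": 1, "xyz": [-200, 38, -15], "dr": [0, 0, 34]}, {"grip": 1, "xyz": [-240, 36, -15], "dr": [0, 0, 41]}, {"grip": 1, "xyz": [-280, 30, -15], "dr": [0, 0, 48]}, {"grip": 1, "xyz": [-320, 20, -10], "dr": [0, 0, 55]}, {"grip": 1, "xyz": [-360, 8, -5], "dr": [0, 0, 62]}, {"grip": 1, "xyz": [-398, -5, 0], "dr": [0, 0, 69]}])

```text
time_s: 1.77
tool_pos: [0.5351, -0.056, 0.2309]
eef_rot: [3.054, 0.738, -0.0]
ft_force: [1.3, 1.1, 0.0]
gripper_width: 1.002
grasp_force: 0.0
```

```bash
python3 - <<'E'
from h import *
st(); plan([.45,-.284,.2],0)
E
```

```text
1.77 tcp [ 0.5351 -0.056   0.2309] yawx 27.18 tilt 0.01 j [-0.59  0.23  0.75  1.64 -0.16  1.34 -0.91] F [1.3 1.1 0. ] T [-0.01  0.03  0.03] g 1.002 0.0
xyz [-179.8  164.    30.9] dr [0.000e+00 1.000e-02 2.718e+01]
```

Emit:
apply_moves(targets=[{"grip": 1, "xyz": [-27, 25, 5], "dr": [0, 0, 4]}, {"grip": 1, "xyz": [-54, 49, 9], "dr": [0, 0, 8]}, {"grip": 1, "xyz": [-81, 74, 14], "dr": [0, 0, 12]}, {"grip": 1, "xyz": [-108, 98, 19], "dr": [0, 0, 16]}, {"grip": 1, "xyz": [-135, 123, 24], "dr": [0, 0, 20]}, {"grip": 1, "xyz": [-158, 144, 28], "dr": [0, 0, 24]}, {"grip": 1, "xyz": [-172, 157, 30], "dr": [0, 0, 27]}, {"grip": 1, "xyz": [-180, 164, 31], "dr": [0, 0, 27.2]}, {"grip": 1, "xyz": [-180, 164, 31], "dr": [0, 0, 27.2]}, {"grip": 1, "xyz": [-180, 164, 31], "dr": [0, 0, 27.2]}])

```text
time_s: 2.6
tool_pos: [0.4523, -0.2818, 0.2001]
eef_rot: [-3.141, -0.012, 0.001]
ft_force: [0.1, -0.4, -0.2]
gripper_width: 0.999
grasp_force: 0.0
```

```bash
python3 - <<'E'
from h import *
st()
im,d,P,K,R,t=cloud("wrist"); np.savez("w1",im=im,P=P,K=K,R=R,t=t); print(-R.T@t,R[2])
cv2.imwrite("pics/w1.png",im[...,::-1])
k=(P[...,2]>.032)&(P[...,2]<.04)&(np.hypot(P[...,0]-.464,P[...,1]+.285)<.04)
q=P[k];print(len(q),(q.max(0)+q.min(0))/2,np.ptp(q,axis=0),q.mean(0))
(c,r)=cv2.minEnclosingCircle(q[:,:2].astype(np.float32));print(c,r)
rr=np.hypot(P[...,0]-c[0],P[...,1]-c[1]);k=(rr>.0245)&(rr<.033)&(P[...,2]>.010)&(P[...,2]<.028)
q=P[k];print(len(q),np.degrees(np.median(np.arctan2(q[:,1]-c[1],q[:,0]-c[0]))),q.mean(0))
E
```

```text
2.6 tcp [ 0.4523 -0.2818  0.2001] yawx 0.44 tilt 0.04 j [-0.28  0.28  0.94  1.7  -0.24  1.28 -0.85] F [ 0.1 -0.4 -0.2] T [ 0.03  0.   -0.03] g 0.999 0.0
[ 0.5239969  -0.27979484  0.34203164] [-2.83368442e-01 -8.58311805e-04 -9.59010735e-01]
1257 [ 0.46294991 -0.28538927  0.03526514] [0.04372684 0.04317493 0.0064374 ] [ 0.46341776 -0.28570074  0.03530533]
(0.4627740681171417, -0.2858380675315857) 0.022208895534276962
102 1.1984182876535008 [ 0.49031867 -0.28532128  0.02113127]
```

View pics/w1.png

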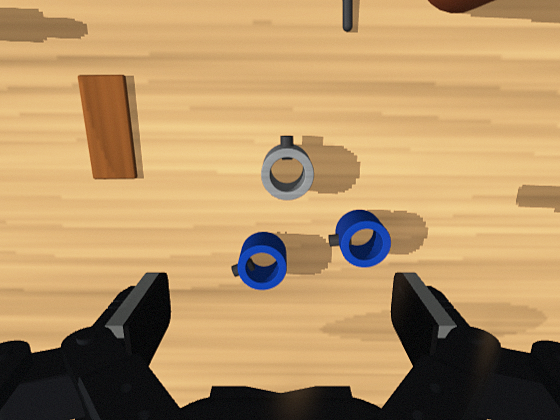

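The wrist view shows the grey collar at (287,172) with its screw pointing up in the image (+x). The blue decoys at (362,240) and (262,262) are clear of the finger paths.

```bash
python3 - <<'E'
from h import *
plan([.4628,-.2856,.008],1)
E
```

```text
xyz [  9.9   4.8 192.1] dr [-0.04  0.01 -0.47]
```

Emit:
apply_moves(targets=[{"grip": 0.8, "xyz": [4, 2, 25], "dr": [0, 0, -0.5]}, {"grip": 0.8, "xyz": [8, 4, 60], "dr": [0, 0, -0.5]}, {"grip": 0.8, "xyz": [10, 5, 95], "dr": [0, 0, -0.5]}, {"grip": 0.8, "xyz": [10, 5, 130], "dr": [0, 0, -0.5]}, {"grip": 0.8, "xyz": [10, 5, 155], "dr": [0, 0, -0.5]}, {"grip": 0.8, "xyz": [10, 5, 172], "dr": [0, 0, -0.5]}, {"grip": 0.8, "xyz": [10, 5, 185], "dr": [0, 0, -0.5]}, {"grip": 0.8, "xyz": [10, 5, 192], "dr": [0, 0, -0.5]}, {"grip": 0.8, "xyz": [10, 5, 192], "dr": [0, 0, -0.5]}, {"grip": 0.8, "xyz": [10, 5, 192], "dr": [0, 0, -0.5]}])

```text
time_s: 3.48
tool_pos: [0.4628, -0.2872, 0.0089]
eef_rot: [3.141, 0.025, 0.001]
ft_force: [0.2, 0.2, 0.1]
gripper_width: 0.799
grasp_force: 0.0
```

Emit:
apply_moves(targets=[{"grip": 0.3, "xyz": [0, 0, 0], "dr": [0, 0, 0]}, {"grip": 0.3, "xyz": [0, 0, 0], "dr": [0, 0, 0]}, {"grip": 0.3, "xyz": [0, 0, 0], "dr": [0, 0, 0]}, {"grip": 0.3, "xyz": [0, 0, 0], "dr": [0, 0, 0]}, {"grip": 0.3, "xyz": [0, 0, 0], "dr": [0, 0, 0]}, {"grip": 0.3, "xyz": [0, 0, 0], "dr": [0, 0, 0]}, {"grip": 0.3, "xyz": [0, 0, 0], "dr": [0, 0, 0]}, {"grip": 0.3, "xyz": [0, 0, 0], "dr": [0, 0, 0]}, {"grip": 0.3, "xyz": [0, 0, 0], "dr": [0, 0, 0]}, {"grip": 0.3, "xyz": [0, 0, 0], "dr": [0, 0, 0]}], newtons=60)

```text
time_s: 4.32
tool_pos: [0.463, -0.2878, 0.0098]
eef_rot: [3.141, 0.023, 0.004]
ft_force: [-0.9, 1.2, 6.7]
gripper_width: 0.493
grasp_force: 60.8
```

```bash
python3 - <<'E'
from h import *
st()
im,d,P,K,R,t=cloud("wrist"); cv2.imwrite("pics/w2.png",im[...,::-1])
k=(P[...,2]>.030)&(P[...,2]<.04)&(np.hypot(P[...,0]-.4628,P[...,1]+.2856)<.03)
q=P[k];print(len(q),(q.max(0)+q.min(0))/2,np.ptp(q,axis=0))
E
```

```text
4.32 tcp [ 0.463  -0.2878  0.0098] yawx 0.85 tilt 0.14 j [-0.12  0.55  0.79  1.87 -0.48  0.93 -0.66] F [-0.9  1.2  6.7] T [0.23 0.22 0.05] g 0.493 60.8
8121 [ 0.46296412 -0.28494867  0.03499651] [0.04529866 0.05732337 0.00999253]
```

View pics/w2.png

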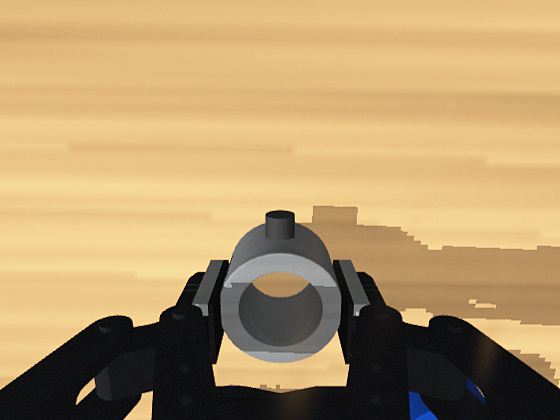

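The collar is gripped squarely, with the screw at (280,215), in line with tool x. Next I'll lift it and carry it to above the spindle.

Emit:
apply_moves(targets=[{"grip": 0.3, "xyz": [0, 0, -20], "dr": [0, 0, 0]}, {"grip": 0.3, "xyz": [0, 0, -55], "dr": [0, 0, 0]}, {"grip": 0.3, "xyz": [0, 0, -90], "dr": [0, 0, 0]}, {"grip": 0.3, "xyz": [0, 0, -125], "dr": [0, 0, 0]}, {"grip": 0.3, "xyz": [5, -15, -155], "dr": [0, 0, -2]}, {"grip": 0.3, "xyz": [15, -45, -180], "dr": [0, 0, -5]}, {"grip": 0.3, "xyz": [25, -75, -205], "dr": [0, 0, -8]}, {"grip": 0.3, "xyz": [37, -110, -225], "dr": [0, 0, -11]}, {"grip": 0.3, "xyz": [49, -145, -230], "dr": [0, 0, -14]}, {"grip": 0.3, "xyz": [60, -180, -230], "dr": [0, 0, -17]}])

```text
time_s: 5.2
tool_pos: [0.5206, -0.1054, 0.2411]
eef_rot: [-3.103, -0.49, -0.008]
ft_force: [0.5, -0.2, -2.9]
gripper_width: 0.492
grasp_force: 62.2
```

```bash
python3 - <<'E'
from h import *
st(); plan([.588,.0945,.23],30)
E
```

```text
5.2 tcp [ 0.5206 -0.1054  0.2411] yawx 17.95 tilt 0.28 j [-0.56  0.21  0.83  1.65 -0.16  1.35 -0.97] F [ 0.5 -0.2 -2.9] T [-0.04 -0.09 -0.  ] g 0.492 62.2
xyz [ 125.7 -169.4   11.5] dr [  0.07  -0.27 -12.05]
```

Emit:
apply_moves(targets=[{"grip": 0.3, "xyz": [20, -27, 0], "dr": [0, 0, -2]}, {"grip": 0.3, "xyz": [42, -56, 0], "dr": [0, 0, -4]}, {"grip": 0.3, "xyz": [64, -86, 0], "dr": [0, 0, -6]}, {"grip": 0.3, "xyz": [84, -113, 0], "dr": [0, 0, -8]}, {"grip": 0.3, "xyz": [102, -137, 0], "dr": [0, 0, -10]}, {"grip": 0.3, "xyz": [115, -155, 0], "dr": [0, 0, -12]}, {"grip": 0.3, "xyz": [122, -165, 0], "dr": [0, 0, -12]}, {"grip": 0.3, "xyz": [125, -169, 5], "dr": [0, 0, -12]}, {"grip": 0.3, "xyz": [125, -169, 10], "dr": [0, 0, -12]}, {"grip": 0.3, "xyz": [125, -169, 10], "dr": [0, 0, -12]}])

```text
time_s: 6.03
tool_pos: [0.5858, 0.0905, 0.227]
eef_rot: [3.036, 0.804, -0.004]
ft_force: [-0.6, -1.8, -2.3]
gripper_width: 0.49
grasp_force: 62.0
```

```bash
python3 - <<'E'
from h import *
st()
im,d,P,K,R,t=cloud("wrist"); np.savez("w3",im=im,P=P,K=K,R=R,t=t); cv2.imwrite("pics/w3.png",im[...,::-1])
for n in("wrist","top","scene"):
    if n!="wrist": im,d,P,K,R,t=cloud(n); np.savez(n+"2",im=im,P=P,K=K,R=R,t=t)
    Q=P.reshape(-1,3);rr=np.hypot(Q[:,0]-.588,Q[:,1]-.0945)
    for lo,hi in((.155,.168),(.139,.155),(.128,.138),(.07,.125),(.057,.063)):
        q=Q[(Q[:,2]>lo)&(Q[:,2]<hi)&(rr<.035)]
        if len(q)>3:print(n,lo,len(q),((q.max(0)+q.min(0))/2).round(4),np.ptp(q,axis=0).round(4),q.mean(0).round(4))
E
```

```text
6.03 tcp [0.5858 0.0905 0.227 ] yawx 29.67 tilt 0.14 j [-0.72  0.37  0.69  1.49 -0.23  1.37 -1.08] F [-0.6 -1.8 -2.3] T [-0.05  0.03 -0.05] g 0.49 62.0
wrist 0.155 97 [0.5895 0.0982 0.1585] [0.0126 0.0099 0.007 ] [0.5927 0.0996 0.1587]
wrist 0.139 152 [0.5902 0.0967 0.147 ] [0.0111 0.0133 0.0158] [0.5932 0.0986 0.1471]
wrist 0.128 502 [0.5885 0.0954 0.133 ] [0.0254 0.0248 0.0099] [0.5919 0.0969 0.1339]
wrist 0.07 524 [0.5921 0.0968 0.0975] [0.0183 0.0219 0.0544] [0.5945 0.1002 0.1003]
wrist 0.057 2016 [0.5884 0.0959 0.06  ] [0.0546 0.0551 0.0059] [0.5948 0.0998 0.0594]
top 0.07 4 [0.5858 0.0837 0.0866] [0.009  0.002  0.0222] [0.5857 0.0835 0.0846]
top 0.057 57 [0.5845 0.0801 0.0599] [0.0425 0.0201 0.0056] [0.5837 0.0782 0.0603]
scene 0.155 33 [0.5915 0.0933 0.1609] [0.0158 0.0129 0.0114] [0.5924 0.0929 0.1611]
scene 0.139 25 [0.5922 0.0931 0.1469] [0.0123 0.0154 0.0157] [0.5942 0.0925 0.146 ]
scene 0.128 47 [0.5919 0.0928 0.1328] [0.0251 0.0234 0.0093] [0.5951 0.0905 0.1339]
scene 0.07 139 [0.5951 0.0927 0.0976] [0.0199 0.0245 0.0545] [0.5973 0.0906 0.0979]
scene 0.057 167 [0.5913 0.0931 0.06  ] [0.0538 0.0544 0.0059] [0.5962 0.0925 0.0602]
```

View pics/w3.png

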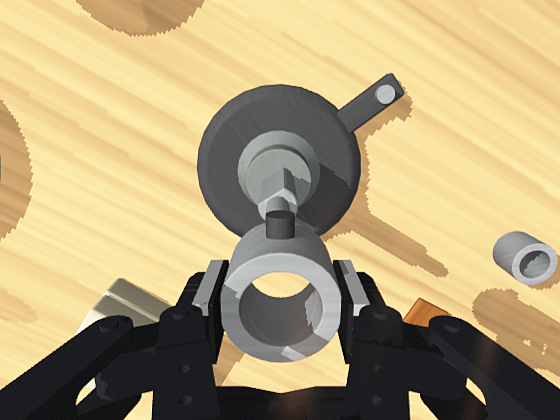

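```bash
cat > m2.py <<'E'
from h import *
import sys
D=np.load(sys.argv[1]);P=D["P"];zt=float(sys.argv[2]);c0=np.array([float(sys.argv[3]),float(sys.argv[4])])
Q=P.reshape(-1,3)
def circ(q):
    A=np.c_[2*q[:,:2],np.ones(len(q))];s=np.linalg.lstsq(A,(q[:,:2]**2).sum(1),rcond=None)[0];return s[:2],np.sqrt(s[2]+s[:2]@s[:2])
# held ring: bore edge -> annulus mean, iterated
c=c0.copy()
for i in range(20):
    r=np.hypot(Q[:,0]-c[0],Q[:,1]-c[1]);q=Q[(abs(Q[:,2]-zt)<.004)&(r<.0215)]
    h=cv2.convexHull(q[:,:2].astype(np.float32))[:,0]; c=circ(h)[0]
print("ring",len(q),c,circ(h)[1],"z",np.median(q[:,2]))
# housing top outer edge
ch=np.array([.5884,.0955]);r=np.hypot(Q[:,0]-ch[0],Q[:,1]-ch[1])
q=Q[(abs(Q[:,2]-.060)<.0025)&(r<.032)];h=cv2.convexHull(q[:,:2].astype(np.float32))[:,0]
ch,rh=circ(h);print("housing",ch,rh)
r=np.hypot(Q[:,0]-ch[0],Q[:,1]-ch[1]);a=np.degrees(np.arctan2(Q[:,1]-ch[1],Q[:,0]-ch[0]))
k=(Q[:,2]>.07)&(Q[:,2]<.128)&(r<.017)
for b in range(-180,180,10):
    m=k&(a>=b)&(a<b+10)
    if m.sum()>3:print(b+5,m.sum(),(np.median(r[m])*1000).round(1),end=" | ")
print()
t=Q[k]
for az in range(20,100,10):
    n=np.array([np.cos(np.radians(az)),np.sin(np.radians(az))]);s=(t[:,:2]-ch)@n;print(az,(np.percentile(s,[90,97])*1000).round(1),end=" ")
E
python3 m2.py w3.npz .253 .5858 .0925
```

```text
ring 6310 [0.5861975  0.09264365] 0.02144350970566976 z 0.25238280178155503
housing [0.58816158 0.0958784 ] 0.02758141935988844
-45 7 12.9 | -35 16 12.9 | -25 28 12.9 | -15 32 12.8 | -5 40 12.8 | 5 47 12.8 | 15 53 12.0 | 25 50 10.3 | 35 31 9.1 | 45 29 8.5 | 55 30 8.2 | 65 28 8.2 | 75 27 8.4 | 85 34 8.9 | 95 36 9.8 | 105 49 11.2 | 115 22 12.6 | 
20 [12.2 12.6] 30 [11.5 12. ] 40 [10.7 11.2] 50 [ 9.6 10. ] 60 [8.5 8.6] 70 [9.1 9.4] 80 [10.  10.6] 90 [10.6 11.5]
```

The wrist view shows the spindle at (277,195), the tongue bolt at (385,94) and the collar ring at (280,305). In the depth cloud the flat faces about 62° world yaw. The ring needs to shift about (+2,+3.3) mm.

```bash
python3 - <<'E'
from h import *
st();plan([.5878,.0938,.187],62)
E
```

```text
6.18 tcp [0.5864 0.0903 0.2285] yawx 29.65 tilt 0.02 j [-0.72  0.36  0.69  1.49 -0.23  1.37 -1.08] F [-0.  -0.5 -2.4] T [ 0.03 -0.01  0.03] g 0.489 62.0
xyz [ 2.9 -2.3 41.5] dr [ 1.000e-02  2.000e-02 -3.235e+01]
```

Emit:
apply_moves(targets=[{"grip": 0.3, "xyz": [1, -1, 3], "dr": [0, 0, -5]}, {"grip": 0.3, "xyz": [2, -2, 8], "dr": [0, 0, -10]}, {"grip": 0.3, "xyz": [3, -2.5, 15], "dr": [0, 0, -16]}, {"grip": 0.3, "xyz": [3, -2.5, 22], "dr": [0, 0, -22]}, {"grip": 0.3, "xyz": [3, -2.5, 29], "dr": [0, 0, -28]}, {"grip": 0.3, "xyz": [3, -2.5, 34], "dr": [0, 0, -32.4]}, {"grip": 0.3, "xyz": [3, -2.5, 34], "dr": [0, 0, -32.4]}, {"grip": 0.3, "xyz": [3, -2.5, 34], "dr": [0, 0, -32.4]}, {"grip": 0.3, "xyz": [3, -2.5, 34], "dr": [0, 0, -32.4]}, {"grip": 0.3, "xyz": [3, -2.5, 34], "dr": [0, 0, -32.4]}])

```text
time_s: 7.02
tool_pos: [0.5883, 0.0959, 0.195]
eef_rot: [2.691, 1.62, 0.001]
ft_force: [0.6, -0.1, -2.8]
gripper_width: 0.493
grasp_force: 62.0
```

```bash
python3 - <<'E'
from h import *
st()
im,d,P,K,R,t=cloud("wrist"); np.savez("w4",im=im,P=P,K=K,R=R,t=t); cv2.imwrite("pics/w4.png",im[...,::-1])
st()
E
python3 m2.py w4.npz .220 .588 .096
```

```text
7.02 tcp [0.5883 0.0959 0.195 ] yawx 62.09 tilt 0.05 j [-0.65  0.37  0.57  1.53 -0.21  1.3  -0.54] F [ 0.6 -0.1 -2.8] T [ 0.01 -0.03  0.01] g 0.493 62.0
7.07 tcp [0.5882 0.096  0.1948] yawx 62.13 tilt 0.04 j [-0.65  0.37  0.57  1.53 -0.21  1.3  -0.54] F [ 0.1 -0.3 -2. ] T [ 0.   -0.03 -0.02] g 0.491 62.0
ring 6197 [0.58805418 0.09766988] 0.0214447955519193 z 0.2203785197286427
housing [0.58831991 0.09603756] 0.02754009174389053
-15 7 12.8 | -5 18 12.8 | 5 35 12.7 | 15 98 11.8 | 25 74 10.0 | 35 48 8.9 | 45 44 8.3 | 55 37 8.0 | 65 36 7.9 | 75 42 8.1 | 85 49 8.6 | 95 54 9.4 | 105 77 10.8 | 115 69 12.5 | 125 26 12.8 | 135 14 12.9 | 
20 [11.9 12.4] 30 [11.4 11.8] 40 [10.5 10.9] 50 [9.4 9.7] 60 [8.3 8.4] 70 [8.9 9.2] 80 [10.  10.5] 90 [11.  11.5]
```

View pics/w4.png

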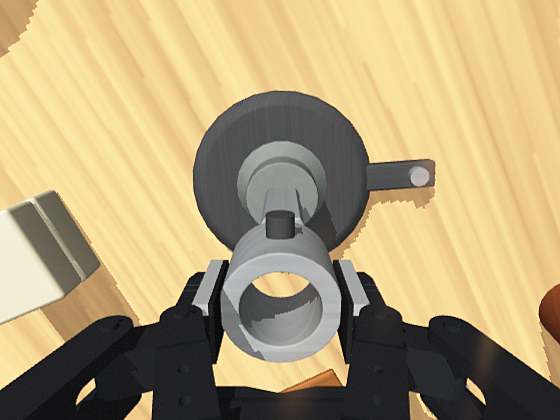

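The screw at (280,222) lines up with the visible flat at (282,195). A 1.6 mm correction remains before lowering.

```bash
python3 - <<'E'
from h import *
plan([.5882,.0942,.150],62)
E
```

```text
xyz [-1.6  0.8 44.8] dr [ 0.03 -0.02  0.13]
```

Emit:
apply_moves(targets=[{"grip": 0.3, "xyz": [-1, 0.5, 0], "dr": [0, 0, 0]}, {"grip": 0.3, "xyz": [-1.6, 0.8, 3], "dr": [0, 0, 0]}, {"grip": 0.3, "xyz": [-1.6, 0.8, 10], "dr": [0, 0, 0]}, {"grip": 0.3, "xyz": [-1.6, 0.8, 18], "dr": [0, 0, 0]}, {"grip": 0.3, "xyz": [-1.6, 0.8, 26], "dr": [0, 0, 0]}, {"grip": 0.3, "xyz": [-1.6, 0.8, 34], "dr": [0, 0, 0]}, {"grip": 0.3, "xyz": [-1.6, 0.8, 41], "dr": [0, 0, 0]}, {"grip": 0.3, "xyz": [-1.6, 0.8, 45], "dr": [0, 0, 0]}, {"grip": 0.3, "xyz": [-1.6, 0.8, 45], "dr": [0, 0, 0]}, {"grip": 0.3, "xyz": [-1.6, 0.8, 45], "dr": [0, 0, 0]}])

```text
time_s: 7.9
tool_pos: [0.5879, 0.0944, 0.149]
eef_rot: [-2.69, -1.624, 0.001]
ft_force: [0.7, -0.5, -1.9]
gripper_width: 0.492
grasp_force: 62.0
```

```bash
python3 - <<'E'
from h import *
st()
im,d,P,K,R,t=cloud("wrist"); np.savez("w5",im=im,P=P,K=K,R=R,t=t); cv2.imwrite("pics/w5.png",im[...,::-1])
Q=P.reshape(-1,3);rr=np.hypot(Q[:,0]-.588,Q[:,1]-.096)
for i in range(3):
    q=Q[(Q[:,2]>.162)&(Q[:,2]<.168)&(rr<.0145)&(Q[:,2]<.172)]
    c,r=cv2.minEnclosingCircle(q[:,:2].astype(np.float32));print("pilot",len(q),c,r)
    rr=np.hypot(Q[:,0]-c[0],Q[:,1]-c[1])
E
python3 m2.py w5.npz .176 .588 .096
```

```text
7.9 tcp [0.5879 0.0944 0.149 ] yawx 62.24 tilt 0.03 j [-0.64  0.41  0.56  1.59 -0.23  1.21 -0.52] F [ 0.7 -0.5 -1.9] T [-0.02  0.01 -0.01] g 0.492 62.0
pilot 1139 (0.5871900320053101, 0.09301064908504486) 0.014014923013746738
pilot 1409 (0.5869705677032471, 0.09326350688934326) 0.01427997462451458
pilot 1427 (0.5869886875152588, 0.09384781122207642) 0.014393300749361515
ring 6149 [0.58794913 0.09670065] 0.021435671163294034 z 0.17449947150268033
housing [0.58820982 0.09602698] 0.02756842126385043
-5 13 12.9 | 5 28 12.8 | 15 82 11.8 | 25 25 10.2 | 35 12 9.0 | 45 9 8.4 | 55 7 8.0 | 65 8 8.2 | 75 6 8.4 | 85 11 8.7 | 95 13 9.7 | 105 24 11.1 | 115 45 12.6 | 125 18 12.7 | 135 8 12.8 | 
20 [12.4 12.5] 30 [11.7 12. ] 40 [10.8 11.1] 50 [ 9.7 10. ] 60 [8.4 8.5] 70 [9.1 9.3] 80 [10.3 10.6] 90 [11.3 11.7]
```

View pics/w5.png

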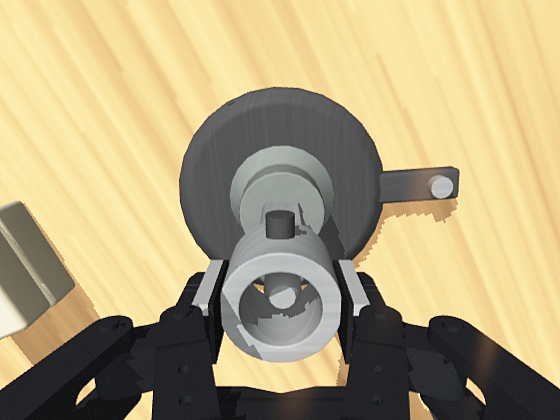

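The pilot is inside the bore: its top disc is at about (285,298) and the ring's outer centre at about (281,305). I'll cast a ray to the pilot's top.

```bash
python3 - <<'E'
from h import *
D=np.load("w5.npz");P=D["P"];Q=P.reshape(-1,3)
# top disc: flat at z~.165 (normal up) within image window
v,u=np.mgrid[:420,:560]
w=(abs(u-285)<22)&(abs(v-296)<22)
z=P[...,2];print(np.histogram(z[w],bins=np.arange(.12,.18,.004)))
gz=np.abs(np.gradient(z)[0])+np.abs(np.gradient(z)[1])
zt=.165
k=(w&(abs(z-zt)<.002)&(gz<.0012)).astype(np.uint8)
n,l,s,c=cv2.connectedComponentsWithStats(k)
for i in range(1,n):
    if s[i,4]>30:
        q=P[l==i];print(s[i],c[i],((q.max(0)+q.min(0))/2).round(4),np.ptp(q,axis=0).round(4),q.mean(0).round(4))
E
```

```text
(array([  0,   0,   0,  15,   6,  36,  96, 215, 244, 206, 559, 390,   0,
        27]), array([0.12 , 0.124, 0.128, 0.132, 0.136, 0.14 , 0.144, 0.148, 0.152,
       0.156, 0.16 , 0.164, 0.168, 0.172, 0.176]))
[268 282  29  26 508] [281.86023622 294.8011811 ] [0.5881 0.0965 0.1644] [0.0109 0.0111 0.0029] [0.5884 0.0967 0.1643]
```

Emit:
apply_moves(targets=[{"grip": 0.3, "xyz": [0, 0.4, 1], "dr": [0, 0, 0]}, {"grip": 0.3, "xyz": [0, 0.4, 3], "dr": [0, 0, 0]}, {"grip": 0.3, "xyz": [0, 0.4, 5], "dr": [0, 0, 0]}, {"grip": 0.3, "xyz": [0, 0.4, 7], "dr": [0, 0, 0]}, {"grip": 0.3, "xyz": [0, 0.4, 9], "dr": [0, 0, 0]}, {"grip": 0.3, "xyz": [0, 0.4, 11], "dr": [0, 0, 0]}, {"grip": 0.3, "xyz": [0, 0.4, 13], "dr": [0, 0, 0]}, {"grip": 0.3, "xyz": [0, 0.4, 15], "dr": [0, 0, 0]}, {"grip": 0.3, "xyz": [0, 0.4, 15], "dr": [0, 0, 0]}, {"grip": 0.3, "xyz": [0, 0.4, 15], "dr": [0, 0, 0]}])

```text
time_s: 8.78
tool_pos: [0.5882, 0.0942, 0.1341]
eef_rot: [-2.689, -1.624, 0.001]
ft_force: [-0.7, -0.4, -2.3]
gripper_width: 0.492
grasp_force: 62.0
```

```bash
python3 -c "
from h import *
st()"
```

```text
8.78 tcp [0.5882 0.0942 0.1341] yawx 62.24 tilt 0.02 j [-0.64  0.42  0.56  1.61 -0.24  1.18 -0.51] F [-0.7 -0.4 -2.3] T [ 0.04 -0.01  0.  ] g 0.492 62.0
```

Sleeved on without contact. Next I'll take the screw past the step.

Emit:
apply_moves(targets=[{"grip": 0.3, "xyz": [0, 0, 1.5], "dr": [0, 0, 0]}, {"grip": 0.3, "xyz": [0, 0, 3], "dr": [0, 0, 0]}, {"grip": 0.3, "xyz": [0, 0, 4.5], "dr": [0, 0, 0]}, {"grip": 0.3, "xyz": [0, 0, 6], "dr": [0, 0, 0]}, {"grip": 0.3, "xyz": [0, 0, 7.5], "dr": [0, 0, 0]}, {"grip": 0.3, "xyz": [0, 0, 9], "dr": [0, 0, 0]}, {"grip": 0.3, "xyz": [0, 0, 10.5], "dr": [0, 0, 0]}, {"grip": 0.3, "xyz": [0, 0, 12], "dr": [0, 0, 0]}, {"grip": 0.3, "xyz": [0, 0, 12], "dr": [0, 0, 0]}, {"grip": 0.3, "xyz": [0, 0, 12], "dr": [0, 0, 0]}])

```text
time_s: 9.62
tool_pos: [0.5883, 0.0942, 0.1222]
eef_rot: [-2.689, -1.624, 0.0]
ft_force: [-0.2, -0.5, -2.4]
gripper_width: 0.493
grasp_force: 62.0
```

```bash
python3 -c "
from h import *
st()"
```

```text
9.62 tcp [0.5883 0.0942 0.1222] yawx 62.24 tilt 0.01 j [-0.63  0.43  0.55  1.62 -0.24  1.15 -0.51] F [-0.2 -0.5 -2.4] T [-0.02  0.07  0.03] g 0.493 62.0
```

No contact, so the screw is on the flat. Down to working height next, then begin the turn.

Emit:
apply_moves(targets=[{"grip": 0.3, "xyz": [0, 0, 3], "dr": [0, 0, 0]}, {"grip": 0.3, "xyz": [0, 0, 6], "dr": [0, 0, 0]}, {"grip": 0.3, "xyz": [0, 0, 9], "dr": [0, 0, 0]}, {"grip": 0.3, "xyz": [0, 0, 12], "dr": [0, 0, 0]}, {"grip": 0.3, "xyz": [0, 0, 15], "dr": [0, 0, 0]}, {"grip": 0.3, "xyz": [0, 0, 17], "dr": [0, 0, 0]}, {"grip": 0.3, "xyz": [0, 0, 19], "dr": [0, 0, 0]}, {"grip": 0.3, "xyz": [0, 0, 19], "dr": [0, 0, 0]}, {"grip": 0.3, "xyz": [0, 0, 19], "dr": [0, 0, 0]}, {"grip": 0.3, "xyz": [0, 0, 19], "dr": [0, 0, 0]}])

```text
time_s: 10.45
tool_pos: [0.5884, 0.0942, 0.1034]
eef_rot: [2.689, 1.624, 0.0]
ft_force: [0.6, -0.8, -2.0]
gripper_width: 0.492
grasp_force: 62.0
```

Emit:
apply_moves(targets=[{"grip": 0.3, "xyz": [0, 0, 0], "dr": [0, 0, 3]}, {"grip": 0.3, "xyz": [0, 0, 0], "dr": [0, 0, 6]}, {"grip": 0.3, "xyz": [0, 0, 0], "dr": [0, 0, 9]}, {"grip": 0.3, "xyz": [0, 0, 0], "dr": [0, 0, 12]}, {"grip": 0.3, "xyz": [0, 0, 0], "dr": [0, 0, 15]}, {"grip": 0.3, "xyz": [0, 0, 0], "dr": [0, 0, 18]}, {"grip": 0.3, "xyz": [0, 0, 0], "dr": [0, 0, 21]}, {"grip": 0.3, "xyz": [0, 0, 0], "dr": [0, 0, 24]}, {"grip": 0.3, "xyz": [0, 0, 0], "dr": [0, 0, 27]}, {"grip": 0.3, "xyz": [0, 0, 0], "dr": [0, 0, 30]}], newtons=80)

```text
time_s: 11.28
tool_pos: [0.5884, 0.0951, 0.1035]
eef_rot: [-3.018, -0.869, -0.001]
ft_force: [0.0, 3.5, -3.1]
gripper_width: 0.489
grasp_force: 85.1
```

```bash
python3 -c "
from h import *
st()"
```

```text
11.28 tcp [0.5884 0.0951 0.1035] yawx 32.13 tilt 0.07 j [-0.71  0.48  0.66  1.65 -0.31  1.13 -0.98] F [ 0.   3.5 -3.1] T [0.64 0.03 0.06] g 0.489 85.1
```

Emit:
apply_moves(targets=[{"grip": 0.3, "xyz": [0, 0, 0], "dr": [0, 0, 3]}, {"grip": 0.3, "xyz": [0, 0, 0], "dr": [0, 0, 6]}, {"grip": 0.3, "xyz": [0, 0, 0], "dr": [0, 0, 9]}, {"grip": 0.3, "xyz": [0, 0, 0], "dr": [0, 0, 12]}, {"grip": 0.3, "xyz": [0, 0, 0], "dr": [0, 0, 15]}, {"grip": 0.3, "xyz": [0, 0, 0], "dr": [0, 0, 18]}, {"grip": 0.3, "xyz": [0, 0, 0], "dr": [0, 0, 21]}, {"grip": 0.3, "xyz": [0, 0, 0], "dr": [0, 0, 24]}, {"grip": 0.3, "xyz": [0, 0, 0], "dr": [0, 0, 27]}, {"grip": 0.3, "xyz": [0, 0, 0], "dr": [0, 0, 30]}])

```text
time_s: 12.12
tool_pos: [0.5892, 0.0955, 0.1037]
eef_rot: [-3.14, -0.06, -0.003]
ft_force: [4.4, 1.4, -4.8]
gripper_width: 0.486
grasp_force: 85.0
```

```bash
python3 -c "
from h import *
st();plan([.5883,.0942,.1033],-23.6)"
```

```text
12.12 tcp [0.5892 0.0955 0.1037] yawx 2.18 tilt 0.13 j [-0.78  0.51  0.77  1.65 -0.38  1.14 -1.45] F [ 4.4  1.4 -4.8] T [ 0.53 -0.79  0.12] g 0.486 85.0
xyz [-0.9  1.3  0.4] dr [-0.09 -0.1  25.78]
```

Emit:
apply_moves(targets=[{"grip": 0.3, "xyz": [0, 0, 0], "dr": [0, 0, 3]}, {"grip": 0.3, "xyz": [0, 0, 0], "dr": [0, 0, 6]}, {"grip": 0.3, "xyz": [0, 0, 0], "dr": [0, 0, 9]}, {"grip": 0.3, "xyz": [0, 0, 0], "dr": [0, 0, 12]}, {"grip": 0.3, "xyz": [0, 0, 0], "dr": [0, 0, 15]}, {"grip": 0.3, "xyz": [0, 0, 0], "dr": [0, 0, 18]}, {"grip": 0.3, "xyz": [0, 0, 0], "dr": [0, 0, 21]}, {"grip": 0.3, "xyz": [0, 0, 0], "dr": [0, 0, 24]}, {"grip": 0.3, "xyz": [0, 0, 0], "dr": [0, 0, 26]}, {"grip": 0.3, "xyz": [0, 0, 0], "dr": [0, 0, 26]}])

```text
time_s: 12.95
tool_pos: [0.5896, 0.0952, 0.1037]
eef_rot: [-3.073, 0.648, -0.004]
ft_force: [5.2, 1.5, -6.7]
gripper_width: 0.487
grasp_force: 84.8
```

```bash
python3 - <<'E'
from h import *
st()
im,d,P,K,R,t=cloud("wrist"); np.savez("w6",im=im,P=P,K=K,R=R,t=t); cv2.imwrite("pics/w6.png",im[...,::-1])
E
python3 m2.py w6.npz .130 .589 .0965
```

```text
12.95 tcp [0.5896 0.0952 0.1037] yawx -23.82 tilt 0.17 j [-0.85  0.54  0.87  1.65 -0.45  1.16 -1.85] F [ 5.2  1.5 -6.7] T [ 0.37 -1.06  0.09] g 0.487 84.8
ring 6038 [0.58980569 0.09657018] 0.021421431721129165 z 0.12919337007635776
housing [0.5884322  0.09580108] 0.02752915990058584
-115 10 13.3 | -105 11 13.3 | -95 10 12.8 | -85 21 12.8 | -75 22 12.7 | -65 26 12.6 | -55 35 12.7 | -45 34 12.7 | -35 62 11.4 | -25 66 9.9 | -15 63 9.0 | -5 62 8.4 | 5 60 8.0 | 15 61 8.0 | 25 79 8.2 | 35 80 8.8 | 45 110 9.6 | 55 146 11.2 | 65 85 12.8 | 75 82 15.7 | 85 148 15.6 | 95 23 15.6 | 
20 [ 9.3 10.1] 30 [10.6 12. ] 40 [11.9 13.5] 50 [13.4 14.7] 60 [14.6 15.5] 70 [15.3 15.8] 80 [15.5 15.7] 90 [15.4 15.6]
```

View pics/w6.png

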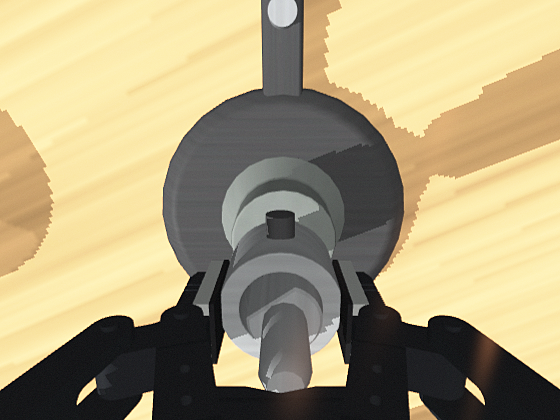

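The screw at (280,222) stands in line with the tongue bolt at (283,12), and the ring's centre is at about 0.111 m. I'll lower it 4 mm toward mid-flat and let it settle.

Emit:
apply_moves(targets=[{"grip": 0.3, "xyz": [-0.3, 0.3, 1], "dr": [0, 0, 0]}, {"grip": 0.3, "xyz": [-0.6, 0.5, 2], "dr": [0, 0, 0]}, {"grip": 0.3, "xyz": [-0.6, 0.5, 3], "dr": [0, 0, 0]}, {"grip": 0.3, "xyz": [-0.6, 0.5, 4], "dr": [0, 0, 0]}, {"grip": 0.3, "xyz": [-0.6, 0.5, 4], "dr": [0, 0, 0]}, {"grip": 0.3, "xyz": [-0.6, 0.5, 4], "dr": [0, 0, 0]}, {"grip": 0.3, "xyz": [-0.6, 0.5, 4], "dr": [0, 0, 0]}, {"grip": 0.3, "xyz": [-0.6, 0.5, 4], "dr": [0, 0, 0]}, {"grip": 0.3, "xyz": [-0.6, 0.5, 4], "dr": [0, 0, 0]}, {"grip": 0.3, "xyz": [-0.6, 0.5, 4], "dr": [0, 0, 0]}])

```text
time_s: 13.83
tool_pos: [0.5897, 0.0947, 0.1007]
eef_rot: [-3.073, 0.645, -0.007]
ft_force: [5.4, 2.0, -0.2]
gripper_width: 0.486
grasp_force: 85.6
```

```bash
python3 - <<'E'
from h import *
st()
im,d,P,K,R,t=cloud("wrist"); np.savez("w7",im=im,P=P,K=K,R=R,t=t)
E
python3 m2.py w7.npz .125 .589 .0965 | head -2
```

```text
13.83 tcp [0.5897 0.0947 0.1007] yawx -23.71 tilt 0.28 j [-0.85  0.54  0.87  1.66 -0.45  1.15 -1.85] F [ 5.4  2.  -0.2] T [ 0.27 -1.33  0.02] g 0.486 85.6
ring 5390 [0.5898678  0.09603485] 0.02141195499759073 z 0.12604496088992068
housing [0.58838729 0.095855  ] 0.02761884645937324
```

```bash
python3 -c "
from h import *
st();print(finish_job())"
```

```text
13.88 tcp [0.5897 0.0947 0.1007] yawx -23.71 tilt 0.28 j [-0.85  0.54  0.87  1.66 -0.45  1.15 -1.85] F [ 5.9  1.7 -0.4] T [ 0.33 -1.41  0.06] g 0.488 85.6
the job is handed in; nothing more can be done
None
```

I handed in the job with the collar still gripped on the spindle, its screw on the flat and in line with the tongue, and its centre about 108 mm above the bench (95 to 115 mm allowed); no verdict came back.

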